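Line up the sample bottles by height on the loading rail

TASK

Line up the four amber sample bottles on the loading rail in order of height, one centred on each black disc: the tallest next to the upright steel stop, then each shorter one in turn, the shortest at the far end from the stop. The bottles are glass: keep them upright, set them down gently without dropping them, and leave them standing free.

Things in the scene. Friction and masses are not known exactly. Their poses are not given: they have to be found in the camera images.
- bottle_a: the shortest of four sealed amber glass bottles with a plain white cap and blank paper label: upright round bottle, 34 mm in diameter, 58 mm tall in all; its glass side is straight from the bottom to 40 mm up (grip it there), above that an 18 mm neck and cap slightly narrower. Loose, 60 g give or take a third. Origin at the centre of its underside, z up along its axis.
- bottle_b: the second shortest of four sealed amber glass bottles with a plain white cap and blank paper label: upright round bottle, 38 mm in diameter, 76 mm tall in all; its glass side is straight from the bottom to 58 mm up (grip it there), above that an 18 mm neck and cap slightly narrower. Loose, 90 g give or take a third. Origin at the centre of its underside, z up along its axis.
- bottle_c: the second tallest of four sealed amber glass bottles with a plain white cap and blank paper label: upright round bottle, 42 mm in diameter, 94 mm tall in all; its glass side is straight from the bottom to 76 mm up (grip it there), above that an 18 mm neck and cap slightly narrower. Loose, 130 g give or take a third. Origin at the centre of its underside, z up along its axis.
- bottle_d: the tallest of four sealed amber glass bottles with a plain white cap and blank paper label: upright round bottle, 46 mm in diameter, 112 mm tall in all; its glass side is straight from the bottom to 94 mm up (grip it there), above that an 18 mm neck and cap slightly narrower. Loose, 180 g give or take a third. Origin at the centre of its underside, z up along its axis.
- place_1: place 1 of 4, counted from the robot's right (-y) to its left (+y): a flat black rubber disc with a small white centre dot, 60 mm across, 4 mm thick, fixed on a flat aluminium rail (70 mm wide, 400 mm long, 12 mm high, running roughly along y and turned up to 12 degrees). The discs lie 80 mm apart, centre to centre, in a straight line. Origin at the centre of the disc's top face (16 mm above the bench); y runs along the rail, z up.
- place_2: place 2 of 4, counted from the robot's right (-y) to its left (+y): a flat black rubber disc with a small white centre dot, 60 mm across, 4 mm thick, fixed on a flat aluminium rail (70 mm wide, 400 mm long, 12 mm high, running roughly along y and turned up to 12 degrees). The discs lie 80 mm apart, centre to centre, in a straight line. Origin at the centre of the disc's top face (16 mm above the bench); y runs along the rail, z up.
- place_3: place 3 of 4, counted from the robot's right (-y) to its left (+y): a flat black rubber disc with a small white centre dot, 60 mm across, 4 mm thick, fixed on a flat aluminium rail (70 mm wide, 400 mm long, 12 mm high, running roughly along y and turned up to 12 degrees). The discs lie 80 mm apart, centre to centre, in a straight line. Origin at the centre of the disc's top face (16 mm above the bench); y runs along the rail, z up.
- place_4: place 4 of 4, counted from the robot's right (-y) to its left (+y): a flat black rubber disc with a small white centre dot, 60 mm across, 4 mm thick, fixed on a flat aluminium rail (70 mm wide, 400 mm long, 12 mm high, running roughly along y and turned up to 12 degrees). The discs lie 80 mm apart, centre to centre, in a straight line. Origin at the centre of the disc's top face (16 mm above the bench); y runs along the rail, z up.
- stop: upright steel stop plate, 60 mm wide across the rail, 20 mm thick, 45 mm tall on a 34 mm foot, fixed on the rail 58 mm beyond the last disc at one end, either next to place 1 or next to place 4 (the other end has only a flat grey strip 4 mm thick). Origin at the centre of its underside, on the rail's top.
Mind the look-alikes: they are no part of the job. Leave any green look-alike of the bottle_d alone.

How it is judged (in metres and radians):
At the end, for the whole second after the job is handed in: Each bottle stands upright (within 4.5 degrees) and at rest on its own disc, its axis within 12 mm of the disc's centre and its underside within 5 mm of the disc's top; counted from the steel stop the order is tallest, second tallest, second shortest, shortest (((horizontal distance between stop and place_1 below 0.12 m and horizontal distance between bottle_d and place_1 below 0.012 m and horizontal distance between bottle_c and place_2 below 0.012 m and horizontal distance between bottle_b and place_3 below 0.012 m and horizontal distance between bottle_a and place_4 below 0.012 m) or (horizontal distance between stop and place_4 below 0.12 m and horizontal distance between bottle_a and place_1 below 0.012 m and horizontal distance between bottle_b and place_2 below 0.012 m and horizontal distance between bottle_c and place_3 below 0.012 m and horizontal distance between bottle_d and place_4 below 0.012 m)) and angle between each of bottle_a, bottle_b, bottle_c, bottle_d's own z axis and vertical below 0.08 rad and z of bottle_a in the frame of place_1 between -0.005 and 0.005 m and linear speed of each of bottle_a, bottle_b, bottle_c, bottle_d below 0.02 m/s and angular speed of each of bottle_a, bottle_b, bottle_c, bottle_d below 0.2 rad/s and z of bottle_b in the frame of place_1 between -0.005 and 0.005 m and z of bottle_c in the frame of place_1 between -0.005 and 0.005 m and z of bottle_d in the frame of place_1 between -0.005 and 0.005 m); the robot touches nothing.
It fails at once if a bottle is tipped by more than 35 degrees (angle between any of bottle_a, bottle_b, bottle_c, bottle_d's own z axis and vertical above 0.61 rad).
It fails at once if a bottle is dropped: it falls free of the fingers at more than 0.6 m/s (a fall of about 2 cm) ((linear speed of bottle_a above 0.6 m/s and contact force between bottle_a and the fingers below 0.02 N) or (linear speed of bottle_b above 0.6 m/s and contact force between bottle_b and the fingers below 0.02 N) or (linear speed of bottle_c above 0.6 m/s and contact force between bottle_c and the fingers below 0.02 N) or (linear speed of bottle_d above 0.6 m/s and contact force between bottle_d and the fingers below 0.02 N)).
It also fails if it takes over 112 s, if anything falls off the work surface, if the arm or the gripper's body presses on something with over 40 N, if the wrist force passes 120 N, or if a joint passes its speed limit or range.

ROBOT

A 6-joint arm with a two-finger parallel gripper is mounted at the origin on the work surface. World frame = base frame: x ahead of the robot, y to its left, z up, the work surface at z = 0. Lengths are in mm, angles in rad, forces in N, time in s.
With the tool pointing down it reaches from about 275 to 750 mm from the base axis. Payload 10.2 kg.
Tool frame: the origin (TCP) lies at the very end of the fingers, on their centre line; the grasp point (between the pads) lies ctrl.grip_depth behind it (ctrl.grip_depth is the distance from the TCP to the grasp point, in mm); z points along the fingers, y is the direction in which the jaws open and shut (so a half turn about z gives the same grasp; the last joint's range is limited). The gripper opens to 85 mm and grips with 20 to 120 N. Pads are 22 mm wide; open, the fingers measure 114 mm over their backs; the gripper's body (76 mm by 85 mm) begins 54 mm behind the grasp point. The pads swing forward as they close: fully open they stand 13 mm farther back than shut.
Start: joints at [-1.4, 0.313, 1.498, -0, 1.331, -0.223], TCP at [201.431, -484.827, 231.294] pointing down, gripper open.
Joint ranges: [-2.94, 2.94], [-0.97, 2.17], [0.19, 2.56], [-1.23, 4.37], [0.02, 3.11], [-2.88, 2.88]. Speed limits (rad/s): [2.39, 2.39, 3.01, 3.14, 3.14, 3.14].

INTERFACE

Orientations are given as a unit quaternion [w, x, y, z].
In Python, from rig import telemetry, eyes, ctrl, nets gives the robot as it stands. The module is installed in compiled form; this text tells all that it offers.
- The arm moves only by the tool drive_tool, never from a script. Its argument "series" is text: rows parted by semicolons, each of 7 numbers parted by spaces: the shift along the tool's x, y, z normalised to -1 to 1, where 1 is 0.12 m, then the turn, a rotation vector about the tool's x, y, z normalised to -1 to 1, where 1 is 0.5 rad, then the opening, from 0 (shut) to 1 (fully open). In form: tx ty tz wx wy wz hand; .... A call has 1 to 20 rows; each row is the pose to reach, as a shift and turn from the pose measured when the call began, along the tool's axes at that moment; what a row does not reach only later rows make up. A row lasts 1/10 s, in which the tool goes at most 50 mm and 8.59 degrees, less where a joint would pass 70% of its speed; a pose out of reach is approached as far as the arm can. A call with a number of a shift or a turn outside -1 to 1 is refused whole. A call with a gripper value outside its range is refused whole. The fingers move at their own pace and stop on an object; "newtons" is the grip in N (left out, the last holds). Time passes only in rows, so rows that repeat a pose let the fingers close. It gives the time, the measured TCP pose, the force and the opening at its end, in the units of the state.
- telemetry.sense(): the state, without advancing time (a new reading comes with each control period).
- eyes.capture(name): name is "scene" or "side" or "wrist"; returns a dict with "frame" (480x640x3 uint8, red, green, blue), "fx", "fy", "cx", "cy" (pixels), "D" ([k1, k2, p1, p2, k3] as OpenCV has them; the pictures are not rectified), "view" (4x4, takes a point from world to camera coordinates). Camera axes: x right, y up, looking along -z (the intrinsics and any distortion apply to the point x, -y, -z); pixel columns grow to the right and rows downward; lengths in mm; the calibration is good to about 2 mm. A picture is of the moment at which its call begins. There is no depth.
- ctrl.finish_job(): hands the job in, once; it reports no verdict.
Trained networks look in a picture, given as the dict that the camera call returned (one of the last four; its "shot" number tells which), for a name from the list of things; names that differ only in an ending like _2 or _b are one class to them, and where a whole thing is asked for, a point or a joint stands for the part that bears it (a point fixed in the world has none). Each returns a list of dicts, best first, with "confidence" (0 to 1); they miss things now and then, are a little off and sometimes report something else, mostly with a low value. They report only what shows in the picture. A call takes as long as a camera call. They do not tell look-alikes from the thing itself.
- nets.spot_in(name, picture): "rect" ([left, top, right, bottom] in pixels, round what is visible of it).
The state is a dict: "time_s": time; "joints": joint angles; "dq": joint speeds; "tau": joint torques, N m; "eef_pos": TCP position; "ee_rot": TCP orientation; "force": force on the tool from outside, world axes, zero at the start; "wrist_torque": the same for the moment, N m; "grip_width": opening from 0.0 (shut) to 1.0 (fully open).
Only numpy, scipy, OpenCV 4.12 (cv2) and the standard library are available. Lean on these libraries where they do the work, as an engineer would, in place of code of your own. Each camera call takes 0.05 s, during which the arm holds its last target. There are 200 camera calls.

## Working session

There is one attempt and no reset: what is moved stays moved. The work goes in short steps, Python scripts to look and compute and a tool call to move; the robot and the scene stay as the last step left them, time stands still between calls to the robot, and variables do not carry over. Pictures are saved under pics/ and viewed, about 12 in all and at most 16, crops included, and the job is handed in when it is done.

Besides the shell and the picture viewer there is one more tool, called after ">>>" as name(argument=value, ...), one argument or row to a line, values as JSON. drive_tool: Moves the arm, as the interface text tells. Scaled input: -1 to 1 covers 0.12 m each way for a shift and 0.5 rad each way for a turn. Its arguments: {"type":"object","properties":{"series":{"type":"string"},"newtons":{"type":"number"}},"required":["series"]}

```bash
mkdir -p pics; cat > h.py <<'E'
import numpy as np, cv2
from rig import telemetry, eyes, ctrl, nets
def cap(n,f=None):
    p=eyes.capture(n)
    if f: cv2.imwrite('pics/'+f,p['frame'][:,:,::-1])
    return p
def K(p): return np.array([[p['fx'],0,p['cx']],[0,p['fy'],p['cy']],[0,0,1.]])
def ray(p,u,v):
    q=cv2.undistortPoints(np.array([[[u,v]]],float),K(p),np.array(p['D'],float))[0,0]
    V=np.array(p['view']); R=V[:3,:3]; d=R.T@np.array([q[0],-q[1],-1]); o=-R.T@V[:3,3]
    return o,d
def onz(p,u,v,z):
    o,d=ray(p,u,v); return o+d*(z-o[2])/d[2]
def proj(p,X):
    V=np.array(p['view']); X=np.atleast_2d(X).astype(float); c=X@V[:3,:3].T+V[:3,3]
    c=c*[1,-1,-1]
    return cv2.projectPoints(c,np.zeros(3),np.zeros(3),K(p),np.array(p['D'],float))[0][:,0]
E
python3 - <<'E'
from h import *
s=telemetry.sense(); print(s, ctrl.grip_depth)
for n in ['scene','side']:
    p=cap(n,n+'0.png'); V=np.array(p['view']); print(n,-V[:3,:3].T@V[:3,3],V[:3,:3].T@[0,0,-1])
    for k in ['bottle_a','place_1','stop']:
        print(k,[(np.round(r['rect']).tolist(),round(r['confidence'],2)) for r in nets.spot_in(k,p)])
E
```

```text
{'time_s': 0.0, 'joints': array([-1.40041651e+00,  3.13466198e-01,  1.49842969e+00, -8.16812221e-06,
        1.33105366e+00, -2.23407308e-01]), 'dq': array([-0.00012467,  0.00137499, -0.00012641, -0.00048673,  0.00077059,
       -0.00075052]), 'tau': array([-1.16357089e-03, -4.12272406e+01, -2.59745854e+01, -2.31322274e-04,
        4.14251379e-03,  1.79698492e-05]), 'eef_pos': array([ 201.37321413, -484.5544397 ,  230.72958779]), 'ee_rot': array([-6.78316611e-04,  9.80678586e-01,  1.95624772e-01,  1.40209387e-05]), 'force': array([0.39067052, 0.44105649, 0.15690833]), 'wrist_torque': array([-0.05895299, -0.02346295,  0.03843928]), 'grip_width': 1.000844916032294} 18.700000000000003
scene [ 965.19407402 -261.96744124  647.21693359] [-0.51963096  0.35931402 -0.77516262]
bottle_a [([135.0, 285.0, 160.0, 317.0], 0.86), ([388.0, 138.0, 414.0, 191.0], 0.84), ([227.0, 228.0, 251.0, 269.0], 0.75), ([298.0, 182.0, 322.0, 230.0], 0.61), ([413.0, 121.0, 443.0, 176.0], 0.6)]
place_1 [([348.0, 278.0, 383.0, 301.0], 0.92), ([386.0, 258.0, 417.0, 288.0], 0.79), ([263.0, 310.0, 297.0, 344.0], 0.76), ([228.0, 227.0, 251.0, 271.0], 0.65), ([306.0, 295.0, 341.0, 326.0], 0.6)]
stop [([230.0, 318.0, 263.0, 362.0], 0.62)]
side [ 40.26446826 656.30275979 766.11696201] [ 0.45498353 -0.59405183 -0.66339462]
bottle_a [([179.0, 343.0, 219.0, 412.0], 0.92), ([421.0, 174.0, 442.0, 204.0], 0.91), ([328.0, 248.0, 353.0, 304.0], 0.85), ([377.0, 207.0, 397.0, 246.0], 0.83), ([226.0, 310.0, 260.0, 378.0], 0.71)]
place_1 [([282.0, 206.0, 310.0, 223.0], 0.77), ([254.0, 220.0, 280.0, 244.0], 0.75), ([215.0, 236.0, 251.0, 262.0], 0.68), ([306.0, 189.0, 336.0, 207.0], 0.59)]
stop [([330.0, 163.0, 359.0, 193.0], 0.94)]
```

View pics/scene0.png

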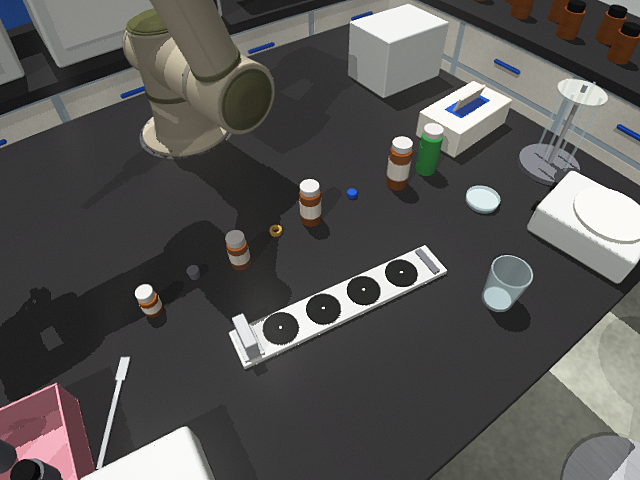

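View pics/side0.png

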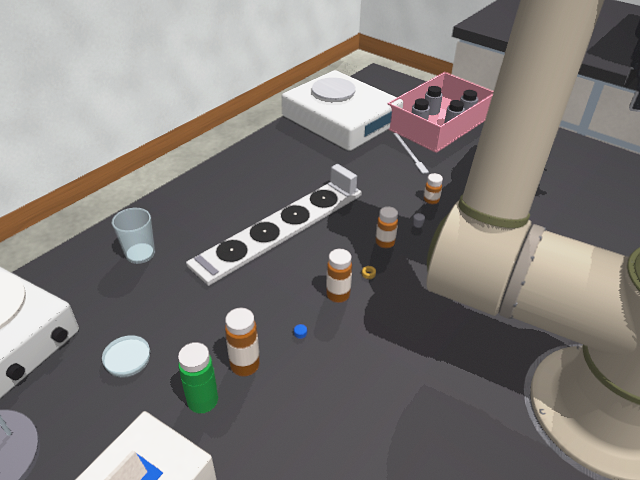

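The scene view shows amber bottles, left to right: a at (148,301), b at (238,250), c at (310,203) and d at (400,164). The green look-alike is at (430,150). The loose bits (blue cap at 352,193; ring at 276,230; grey cap at 193,271) and the black-capped jars in the pink box (30,470) are not part of the job. The stop is at (244,335), on the -y side, so place_1 is the disc at (281,327) and takes d. Next I'll locate everything.

```bash
cat > loc.py <<'E'
from h import *
from scipy.optimize import least_squares
DIM=dict(a=(17,58,40),b=(19,76,58),c=(21,94,76),d=(23,112,94))
def cyl(x,y,k,z0=0):
    r,h,s=DIM[k]; t=np.linspace(0,2*np.pi,40); P=[]
    for z,rr in [(0,r),(s,r),(h,r*.8)]: P.append(np.c_[x+rr*np.cos(t),y+rr*np.sin(t),t*0+z+z0])
    return np.vstack(P)
def fit(obs,k,z0=0):
    def f(v):
        e=[]
        for p,R in obs:
            q=proj(p,cyl(*v,k,z0)); e+=list(np.r_[q.min(0),q.max(0)]-R)
        return e
    p,R=obs[0]; g=onz(p,(R[0]+R[2])/2,(R[1]+R[3])/2,DIM[k][1]/2+z0)[:2]
    s=least_squares(f,g,loss='soft_l1'); return s.x,np.round(s.fun,1)
E
python3 - <<'E'
from loc import *
S=cap('scene');T=cap('side')
rs=[r['rect'] for r in nets.spot_in('bottle_a',S)]; rt=[r['rect'] for r in nets.spot_in('bottle_a',T)]
near=lambda L,c:min(L,key=lambda R:np.hypot((R[0]+R[2])/2-c[0],(R[1]+R[3])/2-c[1]))
C=dict(a=((148,301),(433,189)),b=((238,250),(387,227)),c=((310,203),(340,276)),d=((400,164),(242,342)),g=((430,150),(199,377)))
DIM['g']=DIM['d']
for k,(c1,c2) in C.items():
    for nm,o in [('both',[(S,near(rs,c1)),(T,near(rt,c2))]),('S',[(S,near(rs,c1))]),('T',[(T,near(rt,c2))])]:
        x,f=fit(o,k); print(k,nm,np.round(x,1),f if nm=='both' else '')
def dot(p,u,v):
    g=cv2.cvtColor(p['frame'],cv2.COLOR_RGB2GRAY).astype(float)
    u,v=int(u),int(v); w=g[v-6:v+7,u-6:u+7]; i=np.unravel_index(w.argmax(),w.shape); y,x=v-6+i[0],u-6+i[1]
    w=g[y-2:y+3,x-2:x+3]; w=np.clip(w-90,0,None); Y,X=np.mgrid[y-2:y+3,x-2:x+3]; return (w*X).sum()/w.sum(),(w*Y).sum()/w.sum()
a=[(281,327),(323,308),(363,290),(401,272)]; b=[(323,198),(295,215),(265,232),(232,250)]
Q=[]
for i in range(4):
    d1,d2=dot(S,*a[i]),dot(T,*b[i]); q1=onz(S,*d1,16)[:2]; q2=onz(T,*d2,16)[:2]; Q.append((q1+q2)/2); print('place',i+1,np.round(d1,1),np.round(d2,1),np.round(q1,1),np.round(q2,1))
Q=np.array(Q); m=Q.mean(0); u=np.linalg.svd(Q-m)[2][0]; u*=np.sign(u[1])
print(np.round([m+u*80*(i-1.5) for i in range(4)],1),np.degrees(np.arctan2(-u[0],u[1])),np.diff(Q@u))
E
```

```text
a both [ 464.1 -277.1] [ 0.1  0.3 -0.6 -0.6  0.4  0.1 -1.8  0. ]
a S [ 464.6 -276.9] 
a T [ 463.  -278.2] 
b both [462.4 -98.1] [-1.7  0.9 -1.6 -2.  -2.3  2.2 -1.3  0.1]
b S [465.5 -96.3] 
b T [ 461.5 -103. ] 
c both [454.5  70. ] [-0.6 -1.7 -0.5 -1.8 -0.2 -0.1 -1.7 -2.6]
c S [459.1  68. ] 
c T [451.   71.8] 
d both [476.8 286.8] [-1.8 -4.4 -4.6 -2.2 -2.1  0.  -0.8 -6.8]
d S [488.8 285.1] 
d T [469.8 290.7] 
g both [477.2 370.4] [ 1.5  1.3  0.8 -1.1  0.9 -0.4  0.3  0.5]
g S [475.8 368.4] 
g T [477.9 370.9] 
place 1 [280.  326.9] [323.2 197.3] [ 635.7 -116.4] [ 634.7 -116.7]
place 2 [323.  307.5] [294.9 213.4] [647. -37.] [645.8 -38. ]
place 3 [363.2 288.8] [264.1 230.5] [657.7  42.3] [657.6  41.2]
place 4 [401.  271.5] [231.1 249.2] [668.9 121.3] [668.9 120.5]
[[ 635.2 -116.6]
 [ 646.4  -37.4]
 [ 657.7   41.8]
 [ 668.9  121. ]] -8.083496265476116 [79.81207116 80.04580875 79.9330865 ]
```

```bash
python3 - <<'E'
from loc import *
S=cap('scene');T=cap('side');W=cap('wrist','w0.png')
C=dict(a=((148,303),(433,189)),b=((238,254),(387,230)),c=((310,208),(340,280)),d=((399,170),(242,348)))
rows=[]
for k,(c1,c2) in C.items():
    obs=[]
    for p,c in ((S,c1),(T,c2)):
        f=p['frame']; h=cv2.cvtColor(f,cv2.COLOR_RGB2HSV); R=f[:,:,0].astype(int)
        m=((R>75)&~((h[:,:,0]>40)&(h[:,:,0]<90)&(h[:,:,1]>120))).astype(np.uint8)
        m[:, :c[0]-28]=0; m[:,c[0]+28:]=0; m[:c[1]-60]=0; m[c[1]+60:]=0
        n,l,st,_=cv2.connectedComponentsWithStats(m); 
        i=1+st[1:,4].argmax() ; x,y,w,hh,_=st[i]; obs.append((p,np.array([x,y,x+w-1,y+hh-1.])))
    print(k,[o[1].tolist() for o in obs])
    for kk in DIM:
        x,e=fit(obs,kk); print('  dims',kk,np.round(x,1),round(float(np.abs(e).mean()),2))
V=np.array(W['view']); s=telemetry.sense(); print(-V[:3,:3].T@V[:3,3]-s['eef_pos'],V[:3,:3].T@[0,0,-1],V[:3,:3].T@[1,0,0])
E
```

```text
a [[135.0, 284.0, 161.0, 316.0], [405.0, 143.0, 460.0, 217.0]]
  dims a [ 463.9 -276.8] 10.41
  dims b [ 467.  -272.3] 10.71
  dims c [ 469.5 -264.9] 11.0
  dims d [ 472.1 -257.4] 11.3
b [[225.0, 230.0, 249.0, 265.0], [359.0, 170.0, 414.0, 247.0]]
  dims a [455.6 -98.2] 11.36
  dims b [ 465.9 -101. ] 9.55
  dims c [ 473.2 -102.8] 9.61
  dims d [ 476.6 -102.3] 9.76
c [[299.0, 179.0, 321.0, 225.0], [312.0, 220.0, 367.0, 339.0]]
  dims a [424.3  90.7] 17.12
  dims b [440.6  80.5] 14.39
  dims c [451.   74.2] 12.06
  dims d [450.7  75.2] 11.91
d [[386.0, 136.0, 412.0, 189.0], [214.0, 288.0, 269.0, 407.0]]
  dims a [442.4 329. ] 17.6
  dims b [445.7 321.1] 14.61
  dims c [461.4 301.6] 11.66
  dims d [472.7 288.7] 9.11
[ 67.32276201  28.69768373 142.17410946] [-0.26894361 -0.1122172  -0.95659638] [ 3.83654476e-01 -9.23476596e-01  4.68888797e-04]
```

View pics/w0.png

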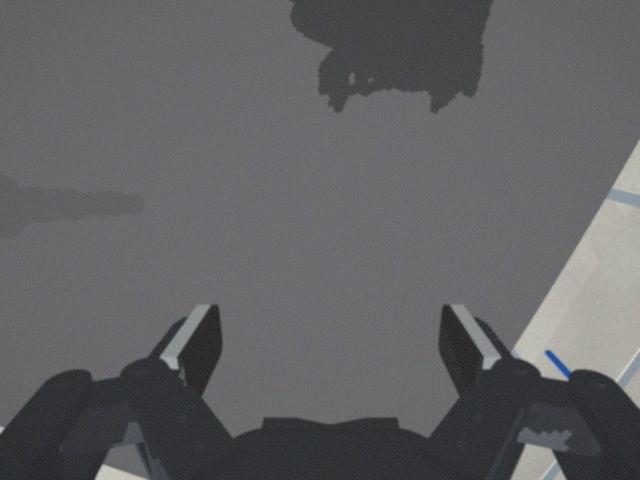

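```bash
cat > plan.py <<'E'
from h import *
from scipy.spatial.transform import Rotation as Ro
import sys
# plan.py x y z [yawdeg] ... : calls needed from present pose, tool axes, normalised
def plan(targets):
    s=telemetry.sense(); q=s['ee_rot']; R=Ro.from_quat([q[1],q[2],q[3],q[0]]); p=np.array(s['eef_pos'])
    print('t',round(s['time_s'],2),'pos',np.round(p,1),'w',round(s['grip_width'],3),'F',np.round(s['force'],1))
    for T in targets:
        yaw=np.radians(T[3]); G=Ro.from_matrix(np.c_[[np.cos(yaw),np.sin(yaw),0],[np.sin(yaw),-np.cos(yaw),0],[0,0,-1]])
        t=np.array(T[:3],float)
        for _ in range(12):
            d=R.inv().apply(t-p)/120; w=(R.inv()*G).as_rotvec()/.5
            if max(abs(d).max(),abs(w).max())<.004: break
            a=min(1,1/max(abs(d).max(),1e-9)); b=min(1,1/max(abs(w).max(),1e-9)); d=np.round(d*a,3); w=np.round(w*b,3)
            n=int(np.ceil(max(np.linalg.norm(d)*120/50,np.linalg.norm(w)*.5/.15)))
            print(T,'->',*d,*w,' rows',n); p=p+R.apply(d*120); R=R*Ro.from_rotvec(w*.5)
if __name__=='__main__':
    plan([[float(v) for v in a.split(',')] for a in sys.argv[1:]])
E
python3 plan.py 464,-277,180,81.9
```

```text
t 0.75 pos [ 201.4 -484.8  231.3] w 0.999 F [-0.7 -0.7 -0.3]
[464.0, -277.0, 180.0, 81.9] -> 1.0 -0.283 0.159 -0.0 0.0 -1.0  rows 4
[464.0, -277.0, 180.0, 81.9] -> 1.0 0.228 0.157 -0.0 0.0 -1.0  rows 4
[464.0, -277.0, 180.0, 81.9] -> 0.543 0.481 0.111 -0.0 0.0 -0.071  rows 2
```

>>> drive_tool(
  series="1 -0.28 0.16 0 0 -1 1;1 -0.28 0.16 0 0 -1 1;1 -0.28 0.16 0 0 -1 1;1 -0.28 0.16 0 0 -1 1;1 -0.28 0.16 0 0 -1 1",
)

```text
time_s: 1.25
eef_pos: [299.9, -407.3, 212.1]
ee_rot: [0.0, 0.901, 0.433, -0.0]
force: [-0.3, -0.6, 1.4]
grip_width: 1.002
```

>>> drive_tool(
  series="1 0.23 0.16 0 0 -1 1;1 0.23 0.16 0 0 -1 1;1 0.23 0.16 0 0 -1 1;1 0.23 0.16 0 0 -1 1;1 0.23 0.16 0 0 -1 1",
)

```text
time_s: 1.75
eef_pos: [396.5, -331.0, 192.9]
ee_rot: [-0.0, 0.767, 0.642, -0.0]
force: [-0.8, 0.3, 0.7]
grip_width: 0.997
```

```bash
python3 plan.py 464,-277,180,81.9; python3 - <<'E'
from h import *
p=cap('wrist','w1.png'); print([(np.round(r['rect']).tolist(),round(r['confidence'],2)) for r in nets.spot_in('bottle_a',p)])
print(proj(p,[[464,-277,0],[464,-277,58]]))
E
```

```text
t 1.75 pos [ 396.5 -331.   192.9] w 0.997 F [-0.8  0.3  0.7]
[464.0, -277.0, 180.0, 81.9] -> 0.542 0.475 0.107 -0.0 0.0 -0.069  rows 2
[([382.0, 113.0, 435.0, 157.0], 0.65)]
[[397.29454322 136.8170203 ]
 [411.1852135  139.22131319]]
```

View pics/w1.png

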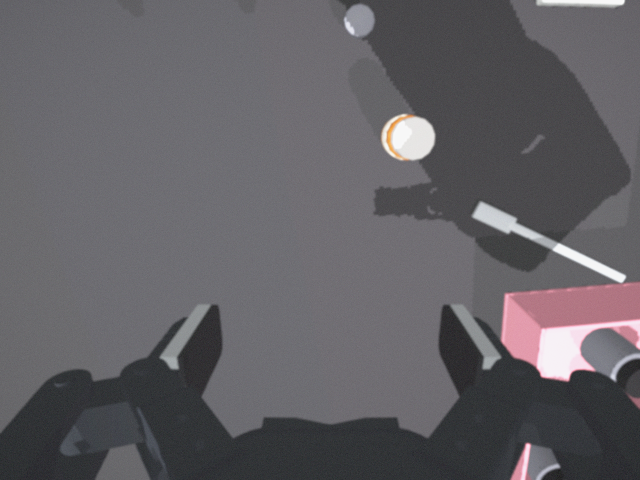

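The bottle_a cap is at (411,138), where the fit predicted (411,139), so the estimate holds. Next I move over it and descend.

>>> drive_tool(
  series="0.54 0.475 0.107 0 0 -0.07 1;0.54 0.475 0.107 0 0 -0.07 1;0.54 0.475 0.107 0 0 -0.07 1;0.54 0.475 0.107 0 0 -0.07 1",
)

```text
time_s: 2.25
eef_pos: [463.4, -278.3, 180.1]
ee_rot: [0.0, 0.757, 0.654, -0.0]
force: [-0.4, -0.0, 0.3]
grip_width: 0.999
```

>>> drive_tool(
  series="0 0 1 0 0 0 1;0 0 1 0 0 0 1;0 0 1 0 0 0 1;0 0 1 0 0 0 1",
)

```text
time_s: 2.65
eef_pos: [461.3, -278.6, 57.8]
ee_rot: [-0.002, 0.758, 0.653, -0.001]
force: [-0.7, -0.4, 0.7]
grip_width: 0.998
```

```bash
python3 plan.py 464,-277,7,81.9
```

```text
t 2.65 pos [ 461.3 -278.6   57.8] w 0.998 F [-0.7 -0.4  0.7]
[464.0, -277.0, 7.0, 81.9] -> 0.015 0.022 0.424 -0.009 -0.005 -0.014  rows 2
```

>>> drive_tool(
  series="0.015 0.02 0.42 0 0 -0.01 1;0.015 0.02 0.42 0 0 -0.01 1;0.015 0.02 0.42 0 0 -0.01 1;0.015 0.02 0.42 0 0 -0.01 0;0.015 0.02 0.42 0 0 -0.01 0;0.015 0.02 0.42 0 0 -0.01 0;0.015 0.02 0.42 0 0 -0.01 0;0.015 0.02 0.42 0 0 -0.01 0;0.015 0.02 0.42 0 0 -0.01 0;0.015 0.02 0.42 0 0 -0.01 0;0.015 0.02 0.42 0 0 -0.01 0;0.015 0.02 0.42 0 0 -0.01 0",
  newtons=30,
)

```text
time_s: 3.85
eef_pos: [464.1, -277.4, 8.6]
ee_rot: [-0.002, 0.756, 0.655, -0.001]
force: [-1.7, 1.6, 7.1]
grip_width: 0.392
```

```bash
python3 plan.py 464,-277,160,81.9 669,121,160,81.9
```

```text
t 3.85 pos [ 464.1 -277.4    8.6] w 0.392 F [-1.7  1.6  7.1]
[464.0, -277.0, 160.0, 81.9] -> 0.004 -0.005 -1.0 -0.007 -0.003 -0.004  rows 3
[464.0, -277.0, 160.0, 81.9] -> 0.0 0.0 -0.262 0.0 0.0 0.0  rows 1
[669.0, 121.0, 160.0, 81.9] -> 1.0 0.347 -0.0 0.0 0.0 0.0  rows 3
[669.0, 121.0, 160.0, 81.9] -> 1.0 0.348 -0.0 0.0 0.0 0.0  rows 3
[669.0, 121.0, 160.0, 81.9] -> 1.0 0.347 -0.0 0.0 0.0 0.0  rows 3
[669.0, 121.0, 160.0, 81.9] -> 0.524 0.182 -0.0 0.0 0.0 0.0  rows 2
```

>>> drive_tool(
  series="0 0 -0.3 0 0 0 0;0 0 -0.7 0 0 0 0;0 0 -1 0 0 0 0;0 0 -1 0 0 0 0",
)

```text
time_s: 4.25
eef_pos: [466.3, -279.1, 133.8]
ee_rot: [0.003, 0.756, 0.655, -0.0]
force: [0.8, -1.1, -0.7]
grip_width: 0.386
```

>>> drive_tool(
  series="1 0.347 0 0 0 0 0;1 0.347 0 0 0 0 0;1 0.347 0 0 0 0 0;1 0.347 0 0 0 0 0",
)

```text
time_s: 4.65
eef_pos: [525.4, -163.3, 133.0]
ee_rot: [0.003, 0.755, 0.656, 0.0]
force: [0.2, -1.4, -1.2]
grip_width: 0.387
```

>>> drive_tool(
  series="1 0.347 0 0 0 0 0;1 0.347 0 0 0 0 0;1 0.347 0 0 0 0 0;1 0.347 0 0 0 0 0",
)

```text
time_s: 5.05
eef_pos: [583.8, -47.7, 132.0]
ee_rot: [0.002, 0.753, 0.658, -0.0]
force: [-0.9, -0.2, -1.1]
grip_width: 0.389
```

>>> drive_tool(
  series="1 0.347 0 0 0 0 0;1 0.347 0 0 0 0 0;1 0.347 0 0 0 0 0;1 0.347 0 0 0 0 0",
)

```text
time_s: 5.45
eef_pos: [641.8, 67.5, 130.7]
ee_rot: [0.002, 0.752, 0.659, -0.0]
force: [0.3, -0.9, -1.0]
grip_width: 0.388
```

```bash
python3 plan.py 669,121,60,81.9; python3 - <<'E'
from h import *
p=cap('wrist','w2.png'); print(proj(p,[[668.9,121,16],[657.7,41.8,16]]))
E
```

```text
t 5.45 pos [641.8  67.5 130.7] w 0.388 F [ 0.3 -0.9 -1. ]
[669.0, 121.0, 60.0, 81.9] -> 0.473 0.165 0.589 0.004 0.005 0.017  rows 2
[[361.08439129 152.51270063]
 [357.67763308 264.43572468]]
```

View pics/w2.png

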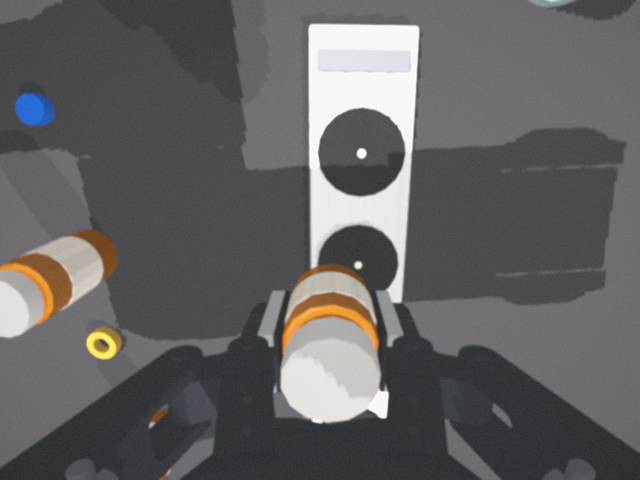

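Dots at (361,153) and (358,265) match the projected discs, and bottle_a sits upright in the pads. Next I place it on place_4.

>>> drive_tool(
  series="0.47 0.165 0 0 0 0.017 0;0.47 0.165 0.2 0 0 0.017 0;0.47 0.165 0.59 0 0 0.017 0;0.47 0.165 0.59 0 0 0.017 0;0.47 0.165 0.59 0 0 0.017 0",
)

```text
time_s: 6.0
eef_pos: [668.4, 117.0, 60.4]
ee_rot: [0.001, 0.756, 0.654, -0.001]
force: [0.7, 0.4, -0.3]
grip_width: 0.39
```

```bash
python3 plan.py 668.9,121,25.5,81.9
```

```text
t 6.0 pos [668.4 117.   60.4] w 0.39 F [ 0.7  0.4 -0.3]
[668.9, 121.0, 25.5, 81.9] -> 0.035 -0.001 0.29 0.002 0.007 -0.006  rows 1
```

>>> drive_tool(
  series="0.035 0 0.2 0 0 0 0;0.035 0 0.25 0 0 0 0;0.035 0 0.28 0 0 0 0;0.035 0 0.29 0 0 0 0;0.035 0 0.293 0 0 0 0;0.035 0 0.293 0 0 0 0",
)

```text
time_s: 6.6
eef_pos: [669.4, 120.9, 26.1]
ee_rot: [0.002, 0.756, 0.654, -0.001]
force: [-0.3, -0.5, -1.4]
grip_width: 0.386
```

```bash
python3 plan.py 668.9,121,25,81.9; python3 - <<'E'
from h import *
s=telemetry.sense();print(s['ee_rot'])
E
```

```text
t 6.6 pos [669.4 120.9  26.1] w 0.386 F [-0.3 -0.5 -1.4]
[668.9, 121.0, 25.0, 81.9] -> -0.0 -0.004 0.009 0.004 0.007 -0.006  rows 1
[ 1.84122900e-03  7.56293700e-01  6.54229370e-01 -6.17701221e-04]
```

>>> drive_tool(
  series="0 0 0.006 0 0 0 0;0 0 0.014 0 0 0 0;0 0 0.014 0 0 0 0;0 0 0.014 0 0 0 0.5;0 0 0.014 0 0 0 0.6;0 0 0.014 0 0 0 0.8;0 0 0.014 0 0 0 1;0 0 0.014 0 0 0 1;0 0 0.014 0 0 0 1;0 0 -0.2 0 0 0 1;0 0 -0.5 0 0 0 1;0 0 -0.9 0 0 0 1;0 0 -0.9 0 0 0 1;0 0 -0.9 0 0 0 1",
)

```text
time_s: 8.0
eef_pos: [669.5, 121.3, 135.0]
ee_rot: [0.002, 0.756, 0.654, 0.0]
force: [-0.2, 0.3, -0.5]
grip_width: 1.002
```

```bash
python3 plan.py 462.4,-98,150,81.9; python3 - <<'E'
from loc import *
S=cap('scene','s1.png');T=cap('side','t1.png')
for p in (S,T):print([(np.round(r['rect']).tolist(),round(r['confidence'],2)) for r in nets.spot_in('bottle_a',p)], proj(p,cyl(668.9,121,'a',16)).min(0),proj(p,cyl(668.9,121,'a',16)).max(0))
E
```

```text
t 8.0 pos [669.5 121.3 135. ] w 1.002 F [-0.2  0.3 -0.5]
[462.4, -98.0, 150.0, 81.9] -> -1.0 -0.702 -0.061 0.008 0.006 -0.006  rows 3
[462.4, -98.0, 150.0, 81.9] -> -1.0 -0.707 -0.06 -0.0 0.0 -0.0  rows 3
[462.4, -98.0, 150.0, 81.9] -> -0.055 -0.039 -0.004 -0.0 0.0 -0.0  rows 1
[([226.0, 229.0, 253.0, 270.0], 0.89), ([298.0, 178.0, 322.0, 228.0], 0.63)] [391.42704231 245.26232496] [413.72370304 279.26993192]
[([327.0, 248.0, 352.0, 306.0], 0.88), ([226.0, 309.0, 258.0, 379.0], 0.8), ([178.0, 341.0, 218.0, 411.0], 0.75), ([223.0, 222.0, 242.0, 258.0], 0.66), ([378.0, 208.0, 400.0, 248.0], 0.59)] [219.72733459 221.17194935] [240.00863825 255.50639468]
```

>>> drive_tool(
  series="-1 -0.7 -0.1 0 0 0 1;-1 -0.7 -0.1 0 0 0 1;-1 -0.7 -0.1 0 0 0 1;-1 -0.7 -0.1 0 0 0 1;-1 -0.7 -0.1 0 0 0 1",
)

```text
time_s: 8.7
eef_pos: [568.1, 14.2, 144.7]
ee_rot: [0.001, 0.757, 0.654, -0.002]
force: [-0.3, -0.6, -0.2]
grip_width: 0.996
```

>>> drive_tool(
  series="-1 -0.7 -0.1 0 0 0 1;-1 -0.7 -0.1 0 0 0 1;-1 -0.7 -0.1 0 0 0 1;-1 -0.7 -0.1 0 0 0 1;-1 -0.7 -0.1 0 0 0 1",
)

```text
time_s: 9.2
eef_pos: [468.2, -92.3, 157.2]
ee_rot: [0.001, 0.757, 0.653, -0.002]
force: [-0.2, -0.1, 0.1]
grip_width: 0.998
```

```bash
cat > wl.py <<'E'
from loc import *
import sys
k,x,y,f=sys.argv[1],float(sys.argv[2]),float(sys.argv[3]),sys.argv[4]; z=float(sys.argv[5]) if len(sys.argv)>5 else 0
p=cap('wrist'); im=p['frame'][:,:,::-1].copy()
t=np.linspace(0,2*np.pi,40)
for h,c in ((DIM[k][1],(0,0,255)),(0,(255,255,0))):
    r=DIM[k][0]*(.8 if h else 1); q=proj(p,np.c_[x+r*np.cos(t),y+r*np.sin(t),t*0+h+z]); cv2.polylines(im,[q.astype(int).reshape(-1,1,2)],True,c,1)
cv2.imwrite('pics/'+f,im); print('cap px',proj(p,[[x,y,z+DIM[k][1]]]),[(np.round(r['rect']).tolist(),round(r['confidence'],2)) for r in nets.spot_in('bottle_a',p)])
u,v=proj(p,[[x,y,z+DIM[k][1]]])[0]
g=cv2.cvtColor(p['frame'],cv2.COLOR_RGB2HSV); m=((g[:,:,1]<45)&(g[:,:,2]>135)).astype(np.uint8)
n,l,st,ce=cv2.connectedComponentsWithStats(m)
for i in range(1,n):
    if st[i,4]>300 and np.hypot(*(ce[i]-[u,v]))<70: print(st[i],ce[i],'->',np.round(onz(p,*ce[i],z+DIM[k][1]),1))
E
python3 wl.py b 462.4 -98 w3.png; python3 plan.py 462.4,-98,150,81.9
```

```text
cap px [[324.29928151 258.28169088]] [([234.0, 0.0, 304.0, 33.0], 0.67), ([301.0, 207.0, 362.0, 285.0], 0.57)]
[302 209  56  35 468] [328.33119658 219.18162393] -> [468.7 -73.2  76. ]
[ 303  229   56   55 2391] [330.40317859 256.41363446] -> [466.4 -97.3  76. ]
t 9.3 pos [468.5 -91.4 157. ] w 1.002 F [-0.4  0.4  1. ]
[462.4, -98.0, 150.0, 81.9] -> -0.062 -0.042 0.058 -0.002 0.007 -0.006  rows 1
```

View pics/w3.png

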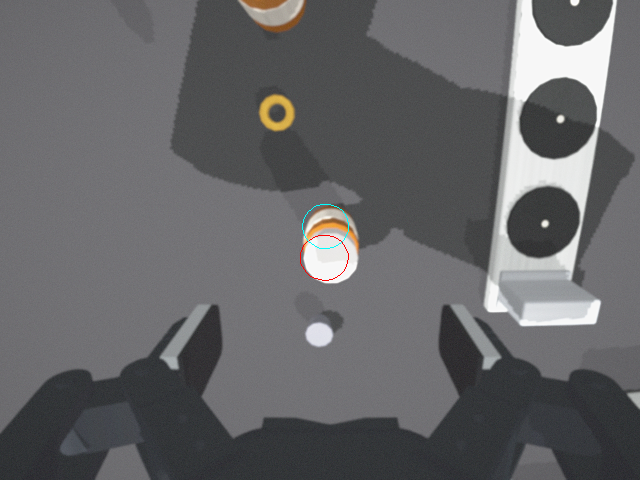

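Bottle_b's cap is at (330,256), which gives (466,-97); the first estimate was 4 mm off in x. Nothing is in the way of the jaws.

>>> drive_tool(
  series="-0.05 -0.013 0.4 0 0 0 1;-0.05 -0.013 0.8 0 0 0 1;-0.05 -0.013 0.95 0 0 0 1;-0.05 -0.013 0.95 0 0 0 1;-0.05 -0.013 0.95 0 0 0 1",
)

```text
time_s: 9.8
eef_pos: [466.9, -96.9, 43.4]
ee_rot: [0.001, 0.756, 0.655, -0.001]
force: [0.8, 0.2, 0.3]
grip_width: 1.002
```

```bash
python3 plan.py 466.2,-97.3,20,81.9
```

```text
t 9.8 pos [466.9 -96.9  43.4] w 1.002 F [0.8 0.2 0.3]
[466.2, -97.3, 20.0, 81.9] -> -0.003 -0.005 0.195 -0.001 0.007 -0.003  rows 1
```

>>> drive_tool(
  series="0 0 0.19 0 0 0 1;0 0 0.19 0 0 0 1;0 0 0.19 0 0 0 0;0 0 0.19 0 0 0 0;0 0 0.19 0 0 0 0;0 0 0.19 0 0 0 0;0 0 0.19 0 0 0 0;0 0 0.19 0 0 0 0;0 0 0.19 0 0 0 0;0 0 0.19 0 0 0 0",
  newtons=35,
)

```text
time_s: 10.8
eef_pos: [467.3, -97.2, 21.6]
ee_rot: [0.001, 0.756, 0.655, -0.001]
force: [-2.5, 0.8, 6.8]
grip_width: 0.436
```

>>> drive_tool(
  series="0 0 -0.3 0 0 0 0;0 0 -0.7 0 0 0 0;0 0 -1 0 0 0 0;0 0 -1 0 0 0 0",
)

```text
time_s: 11.2
eef_pos: [469.3, -97.6, 146.3]
ee_rot: [0.006, 0.756, 0.655, 0.001]
force: [0.1, -0.8, -2.0]
grip_width: 0.436
```

```bash
python3 plan.py 657.7,41.8,140,81.9
```

```text
t 11.2 pos [469.3 -97.6 146.3] w 0.436 F [ 0.1 -0.8 -2. ]
[657.7, 41.8, 140.0, 81.9] -> 0.99 1.0 0.041 0.019 0.013 -0.003  rows 4
[657.7, 41.8, 140.0, 81.9] -> 0.383 0.389 0.014 -0.0 0.0 0.0  rows 2
```

>>> drive_tool(
  series="1 1 0 0.02 0.013 0 0;1 1 0 0.02 0.013 0 0;1 1 0 0.02 0.013 0 0;1 1 0 0.02 0.013 0 0;1 1 0 0.02 0.013 0 0",
)

```text
time_s: 11.7
eef_pos: [606.1, 6.0, 145.1]
ee_rot: [-0.001, 0.755, 0.656, -0.0]
force: [-0.4, -0.8, -1.1]
grip_width: 0.434
```

>>> drive_tool(
  series="0.38 0.4 0 0 0 0 0;0.38 0.4 0 0 0 0 0;0.38 0.4 0 0 0 0 0;0.38 0.4 0.3 0 0 0 0;0.38 0.4 0.6 0 0 0 0;0.38 0.4 0.7 0 0 0 0;0.38 0.4 0.7 0 0 0 0",
)

```text
time_s: 12.4
eef_pos: [658.5, 43.7, 59.6]
ee_rot: [-0.002, 0.755, 0.656, -0.002]
force: [-0.0, -0.3, -0.6]
grip_width: 0.439
```

```bash
python3 wl.py a 668.9 121 w4.png 16;python3 plan.py 657.7,41.8,38,81.9
```

```text
cap px [[331.9555715  113.84320815]] [([288.0, 60.0, 377.0, 154.0], 0.73), ([0.0, 233.0, 22.0, 293.0], 0.71), ([268.0, 256.0, 392.0, 425.0], 0.68)]
[  257     0   153   293 20909] [333.07833947 115.52475011] -> [669.2 120.4  74. ]
[ 286   60   92   98 6990] [331.1583691  108.44477825] -> [668.9 122.7  74. ]
t 12.5 pos [660.4  43.9  62.8] w 0.432 F [0.2 0.5 0. ]
[657.7, 41.8, 38.0, 81.9] -> -0.02 -0.02 0.207 0.001 -0.001 0.001  rows 1
```

View pics/w4.png

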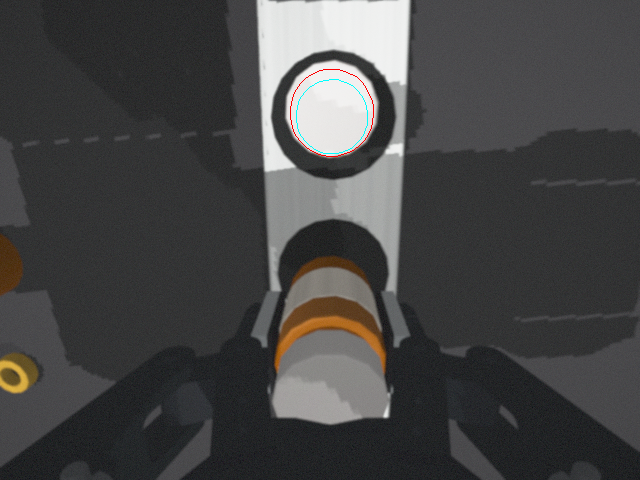

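Bottle_a stands within about 2 mm of disc 4's centre, with its cap at (332,109). Bottle_b is upright in the hand, so I lower it now.

>>> drive_tool(
  series="-0.02 -0.02 0.1 0 0 0 0;-0.02 -0.02 0.16 0 0 0 0;-0.02 -0.02 0.19 0 0 0 0;-0.02 -0.02 0.195 0 0 0 0;-0.02 -0.02 0.2 0 0 0 0;-0.02 -0.02 0.2 0 0 0 0",
)

```text
time_s: 13.1
eef_pos: [657.8, 41.9, 39.0]
ee_rot: [0.0, 0.755, 0.656, 0.0]
force: [-0.2, -0.7, -0.7]
grip_width: 0.435
```

```bash
python3 plan.py 657.7,41.8,37.4,81.9
```

```text
t 13.1 pos [657.8  41.9  39. ] w 0.435 F [-0.2 -0.7 -0.7]
[657.7, 41.8, 37.4, 81.9] -> -0.001 -0.001 0.013 0.002 -0.001 0.002  rows 1
```

>>> drive_tool(
  series="0 0 0.006 0 0 0 0;0 0 0.014 0 0 0 0;0 0 0.014 0 0 0 0;0 0 0.014 0 0 0 0.5;0 0 0.014 0 0 0 0.6;0 0 0.014 0 0 0 0.8;0 0 0.014 0 0 0 1;0 0 0.014 0 0 0 1;0 0 0.014 0 0 0 1;0 0 -0.2 0 0 0 1;0 0 -0.5 0 0 0 1;0 0 -0.9 0 0 0 1;0 0 -1 0 0 0 1;0 0 -1 0 0 0 1",
)

```text
time_s: 14.5
eef_pos: [658.6, 41.8, 161.3]
ee_rot: [0.002, 0.755, 0.656, 0.002]
force: [-1.1, -0.7, -0.4]
grip_width: 0.998
```

```bash
python3 plan.py 457,40,175,81.9
```

```text
t 14.5 pos [658.6  41.8 161.3] w 0.998 F [-1.1 -0.7 -0.4]
[457.0, 40.0, 175.0, 81.9] -> -0.151 -1.0 -0.074 0.011 -0.001 0.002  rows 3
[457.0, 40.0, 175.0, 81.9] -> -0.1 -0.661 -0.045 -0.0 0.0 -0.0  rows 2
```

>>> drive_tool(
  series="-0.15 -1 -0.08 0 0 0 1;-0.15 -1 -0.08 0 0 0 1;-0.15 -1 -0.08 0 0 0 1;-0.15 -1 -0.08 0 0 0 1",
)

```text
time_s: 14.9
eef_pos: [534.6, 41.1, 169.1]
ee_rot: [0.001, 0.755, 0.656, 0.001]
force: [1.1, 0.5, -0.2]
grip_width: 1.002
```

>>> drive_tool(
  series="-0.1 -0.66 -0.05 0 0 0 1;-0.1 -0.66 -0.05 0 0 0 1;-0.1 -0.66 -0.05 0 0 0 1;-0.1 -0.66 -0.05 0 0 0 1",
)

```text
time_s: 15.3
eef_pos: [454.8, 40.2, 174.4]
ee_rot: [0.0, 0.755, 0.656, 0.001]
force: [0.1, 0.1, -0.2]
grip_width: 1.0
```

```bash
python3 wl.py c 454.5 70 w5.png;python3 plan.py 457,70,70,81.9
```

```text
cap px [[324.52390306 202.99842873]] [([572.0, 47.0, 640.0, 102.0], 0.95), ([552.0, 165.0, 640.0, 233.0], 0.9), ([290.0, 154.0, 356.0, 229.0], 0.87), ([536.0, 145.0, 607.0, 220.0], 0.42)]
[ 290  168   63   62 3025] [321.24826446 198.86479339] -> [452.9  72.8  94. ]
t 15.4 pos [455.3  40.2 174.4] w 1.001 F [0.1 0.1 0.4]
[457.0, 70.0, 70.0, 81.9] -> 0.248 -0.023 0.87 0.003 -0.001 0.001  rows 3
```

View pics/w5.png

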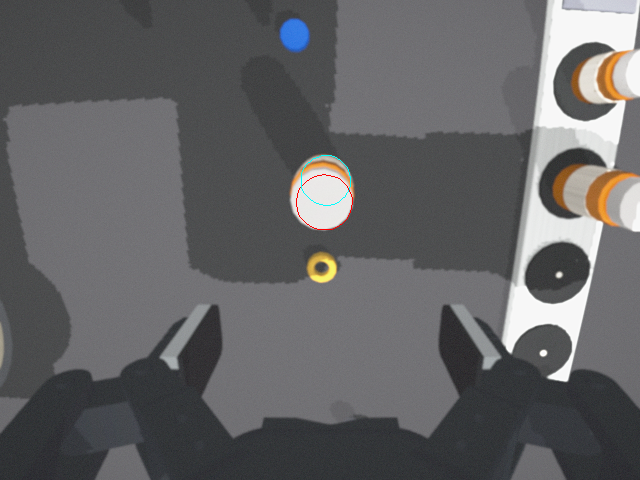

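Bottle_c's cap is at (321,199), which gives (453,72.5). Bottles a and b stand on discs 4 and 3.

>>> drive_tool(
  series="0.265 -0.055 0 0 0 0 1;0.265 -0.055 0 0 0 0 1;0.265 -0.055 0.4 0 0 0 1;0.265 -0.055 0.8 0 0 0 1;0.265 -0.055 1 0 0 0 1;0.265 -0.055 1 0 0 0 1;0.265 -0.055 1 0 0 0 1",
)

```text
time_s: 16.1
eef_pos: [454.3, 72.3, 54.9]
ee_rot: [0.001, 0.755, 0.656, 0.001]
force: [-0.2, 0.8, -0.2]
grip_width: 0.997
```

```bash
python3 plan.py 453,72.5,36,81.9
```

```text
t 16.1 pos [454.3  72.3  54.9] w 0.997 F [-0.2  0.8 -0.2]
[453.0, 72.5, 36.0, 81.9] -> -0.0 -0.011 0.157 0.004 -0.001 0.001  rows 1
```

>>> drive_tool(
  series="0 -0.01 0.15 0 0 0 1;0 -0.01 0.155 0 0 0 1;0 -0.01 0.155 0 0 0 0;0 -0.01 0.155 0 0 0 0;0 -0.01 0.155 0 0 0 0;0 -0.01 0.155 0 0 0 0;0 -0.01 0.155 0 0 0 0;0 -0.01 0.155 0 0 0 0;0 -0.01 0.155 0 0 0 0;0 -0.01 0.155 0 0 0 0",
  newtons=40,
)

```text
time_s: 17.1
eef_pos: [453.7, 72.5, 37.2]
ee_rot: [0.001, 0.755, 0.656, 0.001]
force: [-0.2, -0.2, 6.3]
grip_width: 0.485
```

>>> drive_tool(
  series="0 0 -0.3 0 0 0 0;0 0 -0.7 0 0 0 0;0 0 -1 0 0 0 0;0 0 -1 0 0 0 0",
)

```text
time_s: 17.5
eef_pos: [455.4, 72.4, 161.8]
ee_rot: [0.004, 0.755, 0.656, 0.004]
force: [0.3, 0.0, -1.8]
grip_width: 0.486
```

```bash
python3 plan.py 646.4,-37.4,155,81.9
```

```text
t 17.5 pos [455.4  72.4 161.8] w 0.486 F [ 0.3  0.  -1.8]
[646.4, -37.4, 155.0, 81.9] -> -0.401 1.0 0.045 0.025 -0.002 0.002  rows 3
[646.4, -37.4, 155.0, 81.9] -> -0.282 0.704 0.024 0.0 0.0 -0.0  rows 2
```

>>> drive_tool(
  series="-0.4 1 0 0.025 0 0 0;-0.4 1 0 0.025 0 0 0;-0.4 1 0 0.025 0 0 0;-0.4 1 0 0.025 0 0 0;-0.4 1 0 0.025 0 0 0",
)

```text
time_s: 18.0
eef_pos: [566.9, 8.1, 161.9]
ee_rot: [-0.001, 0.755, 0.656, -0.0]
force: [-0.0, -0.2, -1.8]
grip_width: 0.482
```

>>> drive_tool(
  series="-0.28 0.7 0 0 0 0 0;-0.28 0.7 0 0 0 0 0;-0.28 0.7 0 0 0 0 0;-0.28 0.7 0.3 0 0 0 0;-0.28 0.7 0.6 0 0 0 0;-0.28 0.7 0.7 0 0 0 0;-0.28 0.7 0.7 0 0 0 0;-0.28 0.7 0.7 0 0 0 0",
)

```text
time_s: 18.8
eef_pos: [645.7, -36.7, 79.5]
ee_rot: [-0.0, 0.755, 0.656, 0.0]
force: [0.8, -0.1, -0.5]
grip_width: 0.479
```

```bash
python3 plan.py 646.4,-37.4,54,81.9
```

```text
t 18.8 pos [645.7 -36.7  79.5] w 0.479 F [ 0.8 -0.1 -0.5]
[646.4, -37.4, 54.0, 81.9] -> -0.006 0.006 0.213 -0.0 -0.002 0.002  rows 1
```

>>> drive_tool(
  series="-0.006 0.006 0.1 0 0 0 0;-0.006 0.006 0.17 0 0 0 0;-0.006 0.006 0.2 0 0 0 0;-0.006 0.006 0.205 0 0 0 0;-0.006 0.006 0.21 0 0 0 0;-0.006 0.006 0.21 0 0 0 0",
)

```text
time_s: 19.4
eef_pos: [646.5, -37.5, 54.5]
ee_rot: [-0.0, 0.755, 0.656, 0.0]
force: [0.0, 0.0, -1.0]
grip_width: 0.48
```

```bash
python3 plan.py 646.4,-37.4,53,81.9
```

```text
t 19.4 pos [646.5 -37.5  54.5] w 0.48 F [ 0.  0. -1.]
[646.4, -37.4, 53.0, 81.9] -> 0.001 -0.001 0.013 0.001 -0.002 0.002  rows 1
```

>>> drive_tool(
  series="0 0 0.006 0 0 0 0;0 0 0.014 0 0 0 0;0 0 0.014 0 0 0 0;0 0 0.014 0 0 0 0.6;0 0 0.014 0 0 0 0.7;0 0 0.014 0 0 0 0.9;0 0 0.014 0 0 0 1;0 0 0.014 0 0 0 1;0 0 0.014 0 0 0 1;0 0 -0.2 0 0 0 1;0 0 -0.5 0 0 0 1;0 0 -0.9 0 0 0 1;0 0 -1 0 0 0 1;0 0 -1 0 0 0 1",
)

```text
time_s: 20.8
eef_pos: [647.2, -37.8, 176.8]
ee_rot: [0.002, 0.755, 0.656, 0.002]
force: [-0.2, 0.2, -0.9]
grip_width: 1.001
```

```bash
python3 plan.py 478,245,195,81.9
```

```text
t 20.8 pos [647.2 -37.8 176.8] w 1.001 F [-0.2  0.2 -0.9]
[478.0, 245.0, 195.0, 81.9] -> 1.0 -0.808 -0.074 0.009 -0.001 0.002  rows 4
[478.0, 245.0, 195.0, 81.9] -> 1.0 -0.81 -0.072 0.0 0.0 -0.0  rows 4
[478.0, 245.0, 195.0, 81.9] -> 0.135 -0.109 -0.009 0.0 0.0 -0.0  rows 1
```

>>> drive_tool(
  series="1 -0.81 -0.1 0 0 0 1;1 -0.81 -0.1 0 0 0 1;1 -0.81 -0.1 0 0 0 1;1 -0.81 -0.1 0 0 0 1;1 -0.81 -0.1 0 0 0 1",
)

```text
time_s: 21.3
eef_pos: [566.9, 95.6, 187.2]
ee_rot: [0.001, 0.754, 0.656, 0.001]
force: [-0.3, -0.5, 0.1]
grip_width: 0.992
```

>>> drive_tool(
  series="1 -0.81 -0.08 0 0 0 1;1 -0.81 -0.08 0 0 0 1;1 -0.81 -0.08 0 0 0 1;1 -0.81 -0.08 0 0 0 1;1 -0.81 -0.08 0 0 0 1",
)

```text
time_s: 21.8
eef_pos: [487.3, 227.7, 195.6]
ee_rot: [0.001, 0.754, 0.657, 0.0]
force: [-0.6, 0.6, -0.1]
grip_width: 1.001
```

```bash
python3 wl.py d 476 287 w6.png;python3 plan.py 476,287,75,81.9
```

```text
cap px [[299.07916947 155.53625752]] [([513.0, 351.0, 552.0, 379.0], 0.83), ([510.0, 443.0, 560.0, 480.0], 0.76), ([517.0, 279.0, 588.0, 341.0], 0.62), ([269.0, 115.0, 336.0, 190.0], 0.62), ([245.0, 1.0, 325.0, 68.0], 0.57)]
[ 262  121   71   72 3996] [297.22047047 156.45495495] -> [474.8 286.6 112. ]
t 21.9 pos [488.1 226.4 195.7] w 0.994 F [ 0.5 -0.1  0.7]
[476.0, 287.0, 75.0, 81.9] -> 0.484 -0.171 1.0 0.004 0.001 0.003  rows 3
[476.0, 287.0, 75.0, 81.9] -> 0.003 -0.001 0.005 -0.0 0.0 -0.0  rows 1
```

View pics/w6.png

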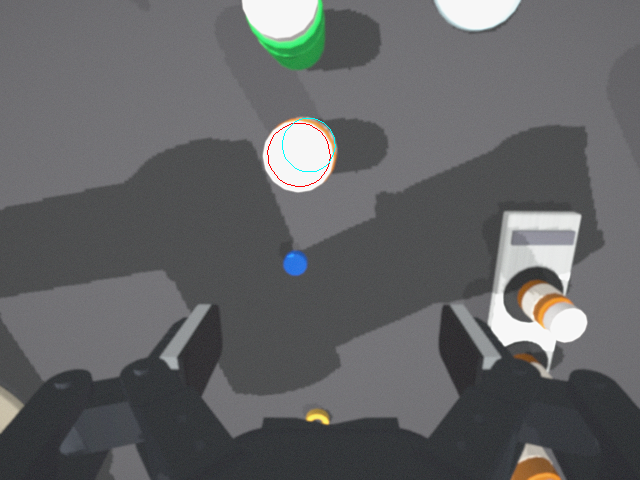

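The amber bottle at (299,155) is bottle_d, at (475,287). The green look-alike at (285,30) stays clear of the jaws.

>>> drive_tool(
  series="0.487 -0.18 0 0 0 0 1;0.487 -0.18 0 0 0 0 1;0.487 -0.18 0.1 0 0 0 1;0.487 -0.18 0.4 0 0 0 1;0.487 -0.18 0.8 0 0 0 1;0.487 -0.18 1 0 0 0 1;0.487 -0.18 1 0 0 0 1;0.487 -0.18 1 0 0 0 1",
)

```text
time_s: 22.7
eef_pos: [475.9, 286.1, 75.9]
ee_rot: [0.001, 0.755, 0.655, 0.0]
force: [-0.0, -0.5, 0.8]
grip_width: 1.003
```

```bash
python3 plan.py 475,287,55,81.9
```

```text
t 22.7 pos [475.9 286.1  75.9] w 1.003 F [-0.  -0.5  0.8]
[475.0, 287.0, 55.0, 81.9] -> 0.007 -0.009 0.174 0.004 0.002 -0.0  rows 1
```

>>> drive_tool(
  series="0.007 -0.009 0.17 0 0 0 1;0.007 -0.009 0.17 0 0 0 1;0.007 -0.009 0.17 0 0 0 0;0.007 -0.009 0.17 0 0 0 0;0.007 -0.009 0.17 0 0 0 0;0.007 -0.009 0.17 0 0 0 0;0.007 -0.009 0.17 0 0 0 0;0.007 -0.009 0.17 0 0 0 0;0.007 -0.009 0.17 0 0 0 0;0.007 -0.009 0.17 0 0 0 0",
  newtons=45,
)

```text
time_s: 23.7
eef_pos: [475.7, 287.2, 56.8]
ee_rot: [0.001, 0.755, 0.655, 0.001]
force: [0.2, -0.2, 5.9]
grip_width: 0.529
```

>>> drive_tool(
  series="0 0 -0.3 0 0 0 0;0 0 -0.7 0 0 0 0;0 0 -1 0 0 0 0;0 0 -1 0 0 0 0",
)

```text
time_s: 24.1
eef_pos: [477.1, 288.1, 182.2]
ee_rot: [0.003, 0.755, 0.656, 0.006]
force: [0.3, -0.3, -2.0]
grip_width: 0.524
```

```bash
python3 plan.py 540,-117,185,81.9 635.2,-116.6,185,81.9
```

```text
t 24.1 pos [477.1 288.1 182.2] w 0.524 F [ 0.3 -0.3 -2. ]
[540.0, -117.0, 185.0, 81.9] -> -1.0 0.304 -0.008 0.025 -0.009 0.001  rows 3
[540.0, -117.0, 185.0, 81.9] -> -1.0 0.305 -0.007 0.0 0.0 -0.0  rows 3
[540.0, -117.0, 185.0, 81.9] -> -1.0 0.304 -0.007 0.0 0.0 -0.0  rows 3
[540.0, -117.0, 185.0, 81.9] -> -0.268 0.082 -0.002 0.0 0.0 -0.0  rows 1
[635.2, -116.6, 185.0, 81.9] -> 0.115 0.785 0.0 0.0 0.0 -0.0  rows 2
```

>>> drive_tool(
  series="-1 0.3 -0.05 0.025 0 0 0;-1 0.3 -0.05 0.025 0 0 0;-1 0.3 -0.05 0.025 0 0 0;-1 0.3 -0.05 0.025 0 0 0",
)

```text
time_s: 24.5
eef_pos: [496.1, 161.4, 187.7]
ee_rot: [-0.001, 0.756, 0.654, 0.001]
force: [-0.3, -0.2, -1.4]
grip_width: 0.527
```

>>> drive_tool(
  series="-1 0.3 0 0 0 0 0;-1 0.3 0 0 0 0 0;-1 0.3 0 0 0 0 0;-1 0.3 0 0 0 0 0",
)

```text
time_s: 24.9
eef_pos: [514.5, 35.1, 186.4]
ee_rot: [-0.002, 0.758, 0.653, 0.001]
force: [1.1, 0.4, -1.1]
grip_width: 0.527
```

>>> drive_tool(
  series="-1 0.3 0 0 0 0 0;-1 0.3 0 0 0 0 0;-1 0.3 0 0 0 0 0;-1 0.3 0 0 0 0 0",
)

```text
time_s: 25.3
eef_pos: [532.6, -90.6, 185.0]
ee_rot: [-0.002, 0.758, 0.652, 0.0]
force: [0.2, 0.6, -1.9]
grip_width: 0.526
```

```bash
python3 plan.py 635.2,-116.6,185,81.9
```

```text
t 25.3 pos [532.6 -90.6 185. ] w 0.526 F [ 0.2  0.6 -1.9]
[635.2, -116.6, 185.0, 81.9] -> -0.085 0.878 -0.002 -0.005 -0.007 -0.019  rows 3
```

>>> drive_tool(
  series="-0.085 0.88 0 0 0 -0.02 0;-0.085 0.88 0 0 0 -0.02 0;-0.085 0.88 0 0 0 -0.02 0;-0.085 0.88 0.2 0 0 -0.02 0;-0.085 0.88 0.5 0 0 -0.02 0;-0.085 0.88 0.7 0 0 -0.02 0;-0.085 0.88 0.7 0 0 -0.02 0;-0.085 0.88 0.7 0 0 -0.02 0",
)

```text
time_s: 26.1
eef_pos: [635.5, -115.0, 101.5]
ee_rot: [-0.002, 0.755, 0.656, 0.001]
force: [0.4, -0.0, -0.8]
grip_width: 0.526
```

```bash
python3 plan.py 635.2,-116.6,73.5,81.9
```

```text
t 26.1 pos [ 635.5 -115.   101.5] w 0.526 F [ 0.4 -0.  -0.8]
[635.2, -116.6, 73.5, 81.9] -> -0.015 0.0 0.234 -0.004 -0.007 0.004  rows 1
```

>>> drive_tool(
  series="-0.015 0 0.1 0 -0.007 0 0;-0.015 0 0.18 0 -0.007 0 0;-0.015 0 0.22 0 -0.007 0 0;-0.015 0 0.228 0 -0.007 0 0;-0.015 0 0.232 0 -0.007 0 0;-0.015 0 0.232 0 -0.007 0 0",
)

```text
time_s: 26.7
eef_pos: [635.3, -116.8, 74.0]
ee_rot: [-0.001, 0.755, 0.656, -0.001]
force: [0.1, -0.2, -1.5]
grip_width: 0.525
```

```bash
python3 plan.py 635.2,-116.6,72.7,81.9
```

```text
t 26.7 pos [ 635.3 -116.8   74. ] w 0.525 F [ 0.1 -0.2 -1.5]
[635.2, -116.6, 72.7, 81.9] -> 0.001 -0.001 0.011 -0.003 0.0 0.003  rows 1
```

>>> drive_tool(
  series="0 0 0.006 0 0 0 0;0 0 0.012 0 0 0 0;0 0 0.012 0 0 0 0;0 0 0.012 0 0 0 0.65;0 0 0.012 0 0 0 0.75;0 0 0.012 0 0 0 0.9;0 0 0.012 0 0 0 1;0 0 0.012 0 0 0 1;0 0 0.012 0 0 0 1;0 0 -0.2 0 0 0 1;0 0 -0.5 0 0 0 1;0 0 -0.9 0 0 0 1;0 0 -1 0 0 0 1;0 0 -1 0 0 0 1",
)

```text
time_s: 28.1
eef_pos: [636.3, -117.0, 196.2]
ee_rot: [0.001, 0.755, 0.656, 0.0]
force: [1.0, -0.2, -0.8]
grip_width: 0.999
```

>>> drive_tool(
  series="-1 -0.5 -0.3 0 0 0 1;-1 -0.5 -0.3 0 0 0 1;-1 -0.5 -0.3 0 0 0 1;-1 -0.5 -0.3 0 0 0 1;-1 -0.5 -0.3 0 0 0 1",
)

```text
time_s: 28.6
eef_pos: [559.5, -227.5, 230.6]
ee_rot: [0.0, 0.755, 0.656, 0.0]
force: [0.8, -0.1, -0.1]
grip_width: 1.001
```

```bash
python3 - <<'E'
from loc import *
L=dict(d=(635.2,-116.6),c=(646.4,-37.4),b=(657.7,41.8),a=(668.9,121))
for n in ('scene','side'):
    p=cap(n); im=p['frame'][:,:,::-1].copy(); t=np.linspace(0,2*np.pi,40)
    for k,(x,y) in L.items():
        for h,r in ((0,1),(DIM[k][1],.8)):
            q=proj(p,np.c_[x+DIM[k][0]*r*np.cos(t),y+DIM[k][0]*r*np.sin(t),t*0+16+h]); cv2.polylines(im,[q.astype(int).reshape(-1,1,2)],True,(255,255,0),1)
    c=im[160:390,180:480] if n=='scene' else im[80:310,180:480]
    cv2.imwrite(f'pics/fin_{n}.png',cv2.resize(c,None,fx=2.6,fy=2.6,interpolation=cv2.INTER_CUBIC))
a,b=[cv2.imread(f'pics/fin_{n}.png') for n in ('scene','side')]
cv2.imwrite('pics/fin.png',cv2.resize(np.vstack([a,b]),(391*1,600)) if 0 else cv2.resize(np.hstack([a,b]),(800,307)))
print(telemetry.sense()['time_s'],telemetry.sense()['eef_pos'])
E
```

```text
28.7 [ 560.18483645 -226.38129594  230.60180273]
```

View pics/fin_scene.png

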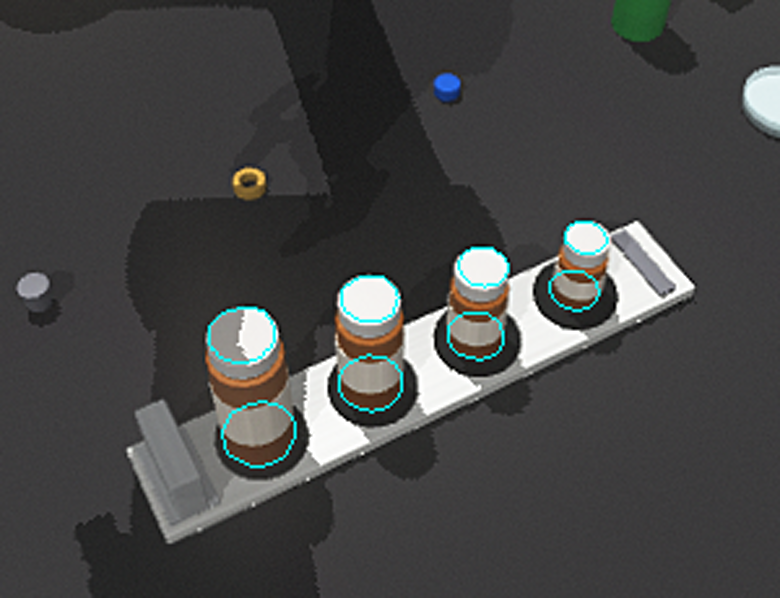

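View pics/fin_side.png

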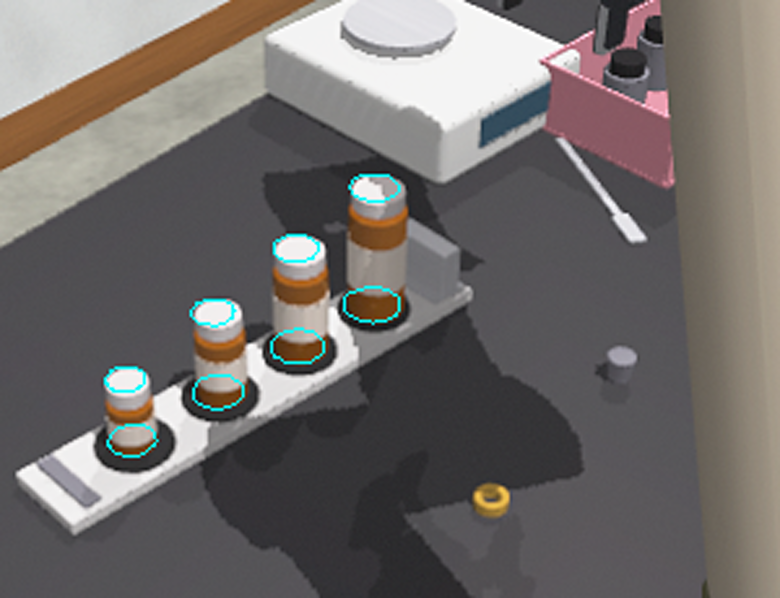

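Both views show all four bottles upright on their discs. The caps lie within about 2 image pixels (roughly 3–4 mm) of where centred bottles should project. The order from the stop is d, c, b, a, and the gripper is clear.

```bash
python3 -c "
from rig import ctrl; print(ctrl.finish_job())"
```

```text
the job is handed in; nothing more can be done
None
```

I placed the four amber bottles on the rail in height order and handed the job in at about 29 s of the 112 s allowed. The stop is at place 1, so d is on place 1, c on place 2, b on place 3 and a on place 4. The green look-alike was left alone.

**Final checks:** the last scene and side pictures show every bottle upright and standing free. Their caps are within about 2 pixels (roughly 3–4 mm) of the centred position, against the 12 mm limit. The arm had moved about 130 mm away from the rail.

**Disagreements:**
- **Bottle positions:** the first estimates for b and c were 2 to 4 mm off, and the two cameras disagreed on d by up to 19 mm. A wrist-camera look before each of those grasps settled them.
- **Side-view outlines:** my colour-based outlines failed in the side view because the bench was too bright, so I did not use them.
- **Network detections:** the network missed bottle a in the scene view after it was placed. I confirmed a by a wrist-camera look and in the final pictures.

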